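# Close the gas filter clamp with its turnbuckle

### The arm

A 6-joint arm with a two-finger parallel gripper is mounted at the origin on the work surface. World frame = base frame: x ahead of the robot, y to its left, z up, the work surface at z = 0. Lengths are in m, angles in rad, forces in N, time in s.
With the tool pointing down it reaches from about 0.35 to 0.975 m from the base axis. Payload 4.9 kg.
Tool frame: the origin (TCP) lies at the very end of the fingers, on their centre line; the grasp point (between the pads) lies 19 mm behind it (ctrl.grip_point_offset is the distance from the TCP to the grasp point, in m); z points along the fingers, y is the line along which they close (so a half turn about z gives the same grasp; the last joint's range is limited). The gripper opens to 85 mm and grips with 20 to 120 N. Pads are 22 mm wide; open, the fingers measure 114 mm over their backs; the gripper's body (76 mm by 85 mm) begins 54 mm behind the grasp point. The pads swing forward as they close: fully open they stand 13 mm farther back than shut.
Start: joints at [1.142, 0.053, 1.613, -0, 1.476, -0.119], TCP at [0.191, 0.595, 0.231] pointing down, gripper open.
Joint ranges: [-3.01, 3.01], [-1.01, 2.22], [0.06, 2.58], [-1.02, 4.17], [0.09, 2.62], [-3.14, 3.14]. Speed limits (rad/s): [2.57, 2.57, 3.14, 3.14, 3.14, 3.14].

### API

Orientations are given as a rotation vector (axis times angle).
In Python, from station import ctrl gives the robot as it stands.
- The arm moves only by the tool send_rows, never from a script. Its argument "rows" is a list of rows, each a list of 3 entries, a list of its own where there are three numbers: the finger opening in cm, from 0 to 8.54, then the shift along the tool's x, y, z in cm, then the turn about the tool's z in degrees. A call has 1 to 10 rows; each row shifts and turns the commanded pose from where the row before left it, along the tool's axes as they then stand; what a row does not reach is not made up. A row lasts 1/8 s, in which the tool goes at most 62.5 mm and 10.7 degrees, less where a joint would pass 70% of its speed; a pose out of reach is approached as far as the arm can. A call with a gripper value outside its range is refused whole. The fingers move at their own pace and stop on an object; "newtons" is the grip in N (left out, the last holds). Time passes only in rows, so rows that do not move let the fingers close. It gives the time, the measured TCP pose, the force, the opening and the grip force at its end, in the units of the state.
- ctrl.get_obs(): the state, without advancing time (a new reading comes with each control period).
- ctrl.get_image(name): name is "side" or "top"; returns a dict with "frame" (420x560x3 uint8, red, green, blue), "range_z" (420x560 float32, m along the optical axis (not along the pixel's ray), 0 where there is no reading), "fx", "fy", "cx", "cy" (pixels), "cam_to_world" (4x4, takes a point from camera to world coordinates). Camera axes: x right, y down, z forward; pixel columns grow to the right and rows downward; lengths in m; the calibration is good to about 2 mm. A picture is of the moment at which its call begins.
- ctrl.finish_job(): hands the job in; it is judged then, once.
The state is a dict: "t": time; "q": joint angles; "dq": joint speeds; "effort": joint torques, N m; "tool_pos": TCP position; "tool_rot": TCP orientation; "contact_force": force on the tool from outside, world axes, zero at the start; "wrist_torque": the same for the moment, N m; "opening": finger opening in m; "grip_force": force on a finger pad.
Only numpy, scipy, OpenCV 4.12 (cv2) and the standard library are available. Lean on these libraries where they do the work, as an engineer would, in place of code of your own. Each camera call takes 0.05 s, during which the arm holds its last target. There are 200 camera calls.

### The job

One of the two clamps on the lab bench has a gas filter cartridge lying in it. Swing the knob-ended bar of that clamp's turnbuckle over towards the cartridge until both jaws are fully drawn in to the cartridge's ends, then let go. The cartridge must stay lying in its cradle, and the empty clamp must be left as it is.

Things in the scene. Friction and masses are not known exactly. Their poses are not given: they have to be found in the camera images.
- clamp_sleeve (a joint): Steel turnbuckle body, 86 x 24 mm, of the clamp with the cartridge; level axis 50 mm above the bench; a 10 mm bar stands out of its middle. Rad: 0 jaws apart, bar leaning 0.9 rad from upright, away from the cartridge; 1.8 = stop, jaws drawn in, bar leaning 0.9 over the cartridge. Starts at 0 to 0.4. Jaws close 5 mm per rad each. Takes 2 to 3 N at the bar's end; stays where left.
- clamp_knob (a point): Centre of the light grey disc knob (30 mm diameter, 22 mm thick along y) on the end of that bar, 110 mm from the turnbuckle's axis; swings over the top towards the cartridge. z axis: along the bar, outwards; y axis: along the turnbuckle (level); cartridge's side: y cross world-up. Fixed dark grey plate 125 x 210 x 10 mm, jaws 12 mm thick, tops 64 mm up, 140 mm between them when apart, 122 drawn in.
- cartridge_center (a point): Centre of the loose gas filter cartridge: white cylinder with steel ends, 36 mm diameter, 120 mm long (along its y axis), about 220 g, lying in the grey cradle between the jaws, parallel to the turnbuckle and 60 mm beside its axis; centre 40 mm above the bench. The closing jaws may slide it a few mm lengthwise.
- spare_knob (a point): Centre of the grey disc knob on the turnbuckle bar of the other clamp, a bystander: same kind and size, fixed to the bench, jaws apart, but its cradle is empty. Axes as for the first knob.

How it is judged:
At the end, for the whole second after the job is handed in: The turnbuckle of the clamp with the cartridge is turned to within 0.2 rad (11 degrees) of its drawn-in stop (joint above 1.6) and at rest, and the cartridge lies in its cradle, within 20 mm of where it started (value of joint clamp_sleeve above 1.6 rad and velocity of joint clamp_sleeve below 0.05 rad/s and distance of cartridge_center from where it was at the start of the episode below 0.02 m); the robot touches nothing.
It fails at once if the bar of the empty clamp is moved (its knob by more than 20 mm) (distance of spare_knob from where it was at the start of the episode above 0.02 m).
It also fails if it takes over 32 s, if anything falls off the work surface, if the arm or the gripper's body presses on something with over 40 N, if the wrist force passes 120 N, or if a joint passes its speed limit or range.

## Working session

There is one attempt and no reset: what is moved stays moved. The work goes in short steps, Python scripts to look and compute and a tool call to move; the robot and the scene stay as the last step left them, time stands still between calls to the robot, and variables do not carry over. Pictures are saved under pics/ and viewed, at most 10 in all, crops included, and the job is handed in when it is done.

Besides the shell and the picture viewer there is one more tool, called after "Request:" as name([rows], argument=value, ...), one row to a line, values as JSON. send_rows: Moves the arm, as the interface text tells. Its arguments: {"type":"object","properties":{"rows":{"type":"array","items":{"type":"array"}},"newtons":{"type":"number"}},"required":["rows"]}

```bash
mkdir -p pics; cat > h.py <<'E'
import numpy as np,cv2
from station import ctrl
def pts(d):
    v,u=np.mgrid[0:420,0:560]; z=d["range_z"]
    p=np.stack([(u-d["cx"])/d["fx"]*z,(v-d["cy"])/d["fy"]*z,z,np.ones_like(z)],-1)
    return (p@np.array(d["cam_to_world"]).T)[...,:3]
E
python3 - <<'E'
from h import *
o=ctrl.get_obs(); print(o["t"],o["tool_pos"],o["tool_rot"],o["contact_force"])
for n in("top","side"):
    d=ctrl.get_image(n); np.savez("pics/"+n+"0.npz",**d); cv2.imwrite(f"pics/{n}0.png",d["frame"][...,::-1]); print(np.round(d["cam_to_world"],3))
E
```

```text
0.0 [0.19028224 0.59467853 0.23006855] [-0.48455707 -3.10344535  0.00310748] [-0.27733982  0.86823598 -0.57435037]
[[-0.013 -0.985  0.171  0.38 ]
 [-1.     0.009 -0.021 -0.013]
 [ 0.019 -0.171 -0.985  0.982]
 [ 0.     0.     0.     1.   ]]
[[ 0.978 -0.142  0.155  0.34 ]
 [-0.209 -0.696  0.687 -0.798]
 [ 0.01  -0.704 -0.71   0.908]
 [ 0.     0.     0.     1.   ]]
```

View pics/top0.png

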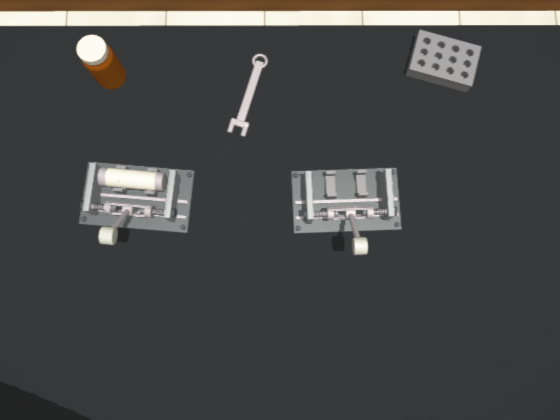

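View pics/side0.png

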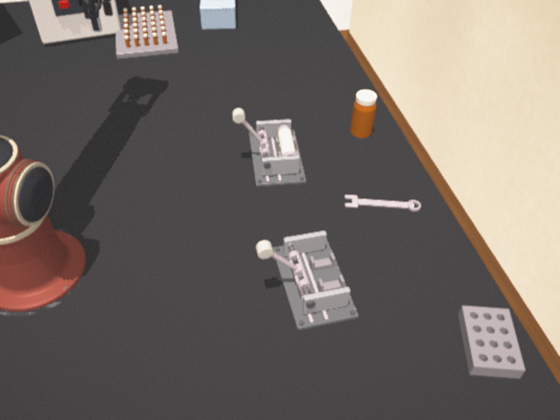

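The left clamp in the top view holds the cartridge (at 130,179), and its knob is at (109,236). In the side view that knob is at (239,116). The empty clamp's knob is at (360,246) in the top view.

```bash
python3 - <<'E'
from h import *
T=dict(np.load("pics/top0.npz"));S=dict(np.load("pics/side0.npz"))
pt,ps=pts(T),pts(S)
def ray(d,u,v):
    M=d["cam_to_world"];r=M[:3,:3]@np.array([(u-d["cx"])/d["fx"],(v-d["cy"])/d["fy"],1]);return M[:3,3],r/np.linalg.norm(r)
def tri(a,b):
    (o,r),(p,s)=ray(T,*a),ray(S,*b);t=np.linalg.lstsq(np.c_[r,-s],p-o,rcond=None)[0];A=o+t[0]*r;B=p+t[1]*s;return (A+B)/2,np.linalg.norm(A-B)
def knob(d,p,u,v):
    w=np.zeros((420,560),bool);w[v-14:v+15,u-14:u+15]=1
    w&=(d["frame"].min(-1)>120)&(p[...,2]>.085)
    q=p[w];vv,uu=np.nonzero(w);print(len(q),"px",uu.mean().round(1),vv.mean().round(1),"mean",q.mean(0).round(4),"min",q.min(0).round(4),"max",q.max(0).round(4));return uu.mean(),vv.mean()
a=knob(T,pt,109,236);b=knob(S,ps,239,116);print("knob tri",tri(a,b))
a=knob(T,pt,360,246);b=knob(S,ps,264,250);print("spare tri",tri(a,b))
# cartridge: top view, bright
for n,d,p,(u0,u1,v0,v1) in(("T",T,pt,(95,168,163,195)),("S",S,ps,(274,300,120,162))):
    w=np.zeros((420,560),bool);w[v0:v1,u0:u1]=1
    f=d["frame"].astype(int);w&=(f.min(-1)>100)&(p[...,2]>.04)&(p[...,2]<.065)
    w2=w&(f[...,0]-f[...,2]>15)
    q=p[w2];c=q.mean(0);e,V=np.linalg.eigh(np.cov(q.T));print(n,len(q),c.round(4),q[:,2].max().round(4),V[:,2].round(3),np.degrees(np.arctan2(V[1,2],V[0,2])).round(1))
# jaw tops/plate: z-slice extents
w=np.zeros((420,560),bool);w[155:240,75:200]=1
q=pt[w&(pt[...,2]>.004)&(pt[...,2]<.016)]
print("plate",cv2.minAreaRect((q[:,:2]*1000).astype(np.float32)))
q=pt[w&(pt[...,2]>.059)&(pt[...,2]<.068)]
print("jaws",cv2.minAreaRect((q[:,:2]*1000).astype(np.float32)))
# turnbuckle sleeve
for u,v in((109,207),(127,210),(147,211),(115,225),(121,217)): print(u,v,pt[v,u].round(4))
E
```

```text
265 px 107.3 233.9 mean [0.4876 0.2578 0.1562] min [ 0.3803 -0.0132  0.1044] max [0.515  0.2724 0.9817]
210 px 240.5 117.5 mean [0.4918 0.2509 0.1413] min [ 0.3402 -0.7976  0.0933] max [0.5235 0.2742 0.9076]
knob tri (array([0.49254852, 0.26625608, 0.13009468]), np.float64(0.00297469752610906))
262 px 359.9 244.4 mean [ 0.4671 -0.1561  0.1462] min [ 0.3803 -0.1685  0.108 ] max [ 0.4929 -0.0132  0.9817]
291 px 265.6 249.9 mean [ 0.4681 -0.1681  0.1436] min [ 0.3402 -0.7976  0.0983] max [ 0.4945 -0.145   0.9076]
spare tri (array([ 0.4692391 , -0.15859575,  0.1322446 ]), np.float64(0.0014483513562674184))
T 424 [0.6046 0.255  0.0509] 0.0593 [-0.062 -0.998  0.003] -93.6
S 123 [0.6062 0.2532 0.0497] 0.0613 [-0.086 -0.996  0.013] -94.9
plate ((578.67138671875, 254.09555053710938), (244.43710327148438, 163.46194458007812), 89.39032745361328)
jaws ((581.1575927734375, 251.16891479492188), (171.1203155517578, 91.89481353759766), 84.56390380859375)
109 207 [0.5498 0.2884 0.0603]
127 210 [0.5424 0.2529 0.0689]
147 211 [0.5413 0.2183 0.0624]
115 225 [0.5073 0.2569 0.1212]
121 217 [0.5258 0.2561 0.0924]
```

```bash
cat > m.py <<'E'
from h import *
def cloud(d):
    p=pts(d); return p,d["range_z"]>0.05
if __name__=="__main__":
  T=dict(np.load("pics/top0.npz"));S=dict(np.load("pics/side0.npz"))
  Q=[]
  for d in(T,S):
    p,ok=cloud(d);q=p[ok]
    for nm,c in(("knob",(.49,.26)),("spare",(.469,-.158))):
        k=q[(q[:,2]>.10)&(abs(q[:,0]-c[0])<.045)&(abs(q[:,1]-c[1])<.04)]
        print(nm,len(k),"p2",np.percentile(k,2,0).round(4),"p98",np.percentile(k,98,0).round(4))
    f=d["frame"].astype(int)
    m=ok&(f[...,0]-f[...,2]>12)&(abs(p[...,0]-.605)<.04)&(abs(p[...,1]-.255)<.08)&(p[...,2]>.03)&(p[...,2]<.07)
    k=p[m];print("cart p2/98",np.percentile(k,2,0).round(4),np.percentile(k,98,0).round(4));top=k[k[:,2]>np.percentile(k[:,2],75)];print("top line",top.mean(0).round(4))
    m=(abs(q[:,0]-.545)<.03)&(abs(q[:,1]-.255)<.05)&(q[:,2]>.05)&(q[:,2]<.068);k=q[m];print("sleeve",len(k),np.percentile(k,5,0).round(4),np.percentile(k,95,0).round(4),k.mean(0).round(4))
    m=(q[:,0]>.48)&(q[:,0]<.66)&(abs(q[:,1]-.255)<.13)&(q[:,2]>.006)&(q[:,2]<.016);k=q[m]
    print("plate",cv2.minAreaRect((k[:,:2]*1000).astype(np.float32)))
  for n,d,(u0,v0) in(("T",T,(75,155)),("S",S,(215,90))):
    im=d["frame"][v0:v0+90,u0:u0+130,::-1]; cv2.imwrite(f"pics/crop{n}.png",cv2.resize(im,None,fx=4,fy=4,interpolation=cv2.INTER_CUBIC))
  a=cv2.imread("pics/cropT.png");b=cv2.imread("pics/cropS.png");cv2.imwrite("pics/crop.png",cv2.resize(np.vstack([a,b]),(433,600)))
E
python3 m.py
```

```text
knob 358 p2 [0.4729 0.2487 0.1041] p98 [0.5168 0.2709 0.1581]
spare 313 p2 [ 0.452  -0.1678  0.1014] p98 [ 0.4992 -0.1469  0.1506]
cart p2/98 [0.5876 0.2084 0.0397] [0.6248 0.3005 0.0583]
top line [0.6113 0.252  0.0565]
sleeve 509 [0.5361 0.2113 0.051 ] [0.5594 0.2958 0.063 ] [0.5482 0.2538 0.0576]
plate ((579.1158447265625, 243.79232788085938), (226.37197875976562, 125.53555297851562), 84.49767303466797)
knob 204 p2 [0.4742 0.2479 0.1021] p98 [0.5156 0.2723 0.1569]
spare 300 p2 [ 0.4535 -0.1692  0.1012] p98 [ 0.4978 -0.1473  0.1496]
cart p2/98 [0.5869 0.1904 0.0343] [0.6292 0.3122 0.0607]
top line [0.6078 0.2429 0.0568]
sleeve 205 [0.5366 0.2115 0.051 ] [0.5589 0.2954 0.063 ] [0.5482 0.2517 0.0573]
plate ((565.0877685546875, 252.086181640625), (214.6349334716797, 155.2723388671875), 84.49764251708984)
```

View pics/crop.png

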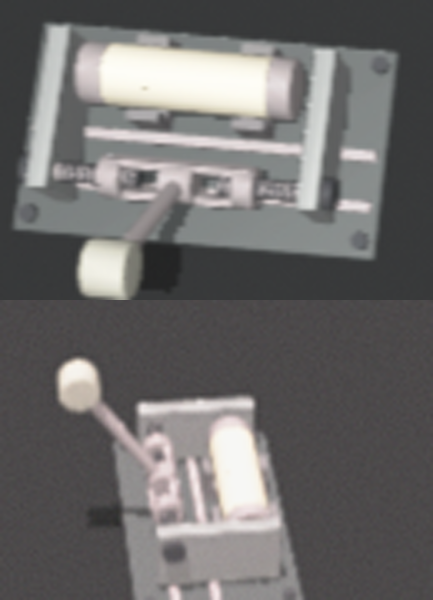

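The crops show the cartridge in its cradle, with the bar leaning towards the robot. I measured:

- Sleeve centre (0.548, 0.2535).
- Knob (0.488, 0.260, 0.143), radius 0.110 from the axis, which agrees with the text.
- Joint about 0.33 rad.
- Clamp y axis at about 84.7°.

The plan is to push the knob with closed fingers. First I turn the tool to line up with the clamp, then move across at a safe height.

Request:
send_rows([
  [0, [0, 0, 0], -6.25],
  [0, [0, 0, 0], -6.25],
  [0, [-3.5, -3.8, 0], 0],
  [0, [-3.5, -3.8, 0], 0],
  [0, [-3.5, -3.8, 0], 0],
  [0, [-3.5, -3.8, 0], 0],
  [0, [-3.5, -3.8, 0], 0],
  [0, [-3.5, -3.8, 0], 0],
  [0, [-3.5, -3.9, 0], 0],
  [0, [-3.5, -4.0, 0], 0],
], newtons=60)

```text
t: 1.35
tool_pos: [0.4418, 0.2623, 0.2309]
tool_rot: [-0.144, -3.138, 0.0]
contact_force: [-0.1, 0.4, -0.6]
opening: 0.0002
grip_force: 0.0
```

```bash
cat > st.py <<'E'
from h import *
from scipy.spatial.transform import Rotation as Ro
o=ctrl.get_obs();d=np.array(o["tool_pos"])-[.548,.2535,0];R=Ro.from_rotvec(o["tool_rot"]).as_matrix()
print(o["t"],"s,y,z cm",(100*np.array([.9957*d[0]-.0924*d[1],.0924*d[0]+.9957*d[1],d[2]])).round(2),"yaw y",np.degrees(np.arctan2(R[1,1],R[0,1])).round(2),"F",np.round(o["contact_force"],1),o["opening"])
E
python3 st.py
```

```text
1.35 s,y,z cm [-10.66  -0.1   23.09] yaw y 84.76 F [-0.1  0.4 -0.6] 0.00022920922289196389
```

Now I lower the tool behind the knob and advance to about s = −5 cm.

Request:
send_rows([
  [0, [0, 0, 3.2], 0],
  [0, [0, 0, 3.2], 0],
  [0, [0, 0, 3.2], 0],
  [0, [0, 0, 0], 0],
  [0, [-1, 0.1, 0], 0],
  [0, [-1, 0, 0], 0],
  [0, [-1, 0, 0], 0],
  [0, [-1, 0, 0], 0],
  [0, [-1, 0, 0], 0],
  [0, [0, 0, 0], 0],
])

```text
t: 2.6
tool_pos: [0.4928, 0.2604, 0.1364]
tool_rot: [0.145, 3.136, 0.001]
contact_force: [-0.1, -0.8, -0.3]
opening: -0.0001
grip_force: 0.0
```

```bash
cat > k.py <<'E'
import sys
from h import *
d=ctrl.get_image("side");p=pts(d);q=p[d["range_z"]>.05]
cv2.imwrite(sys.argv[1],cv2.resize(d["frame"][60:210,170:350,::-1],None,fx=4,fy=4,interpolation=cv2.INTER_CUBIC))
E
python3 st.py; python3 k.py pics/a1.png
```

```text
2.6 s,y,z cm [-5.56  0.18 13.64] yaw y 84.72 F [-0.1 -0.8 -0.3] -0.0001149708610530976
```

View pics/a1.png

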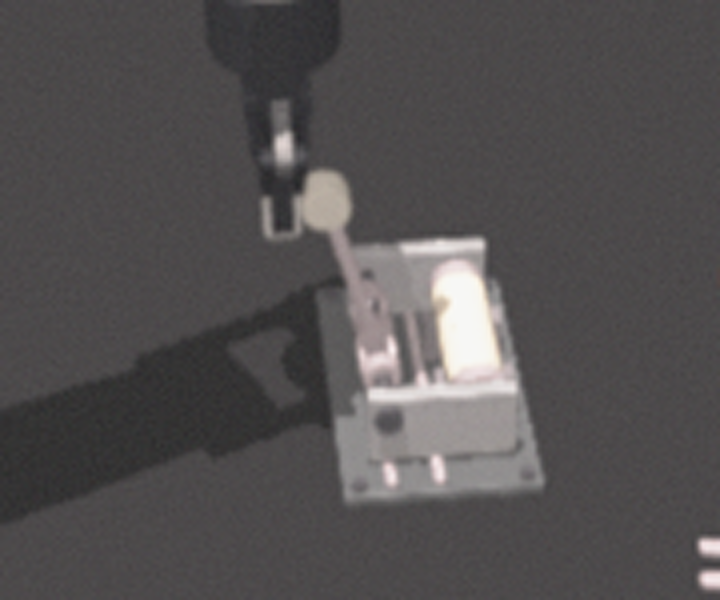

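The finger (about 283,215 in the crop) is against the knob (325,200), and the bar has come up nearly upright. The cartridge hasn't moved. I keep pushing along the arc.

Request:
send_rows([
  [0, [-1, 0.1, 0], 0],
  [0, [-1, 0.1, 0], 0],
  [0, [-1, 0, 0], 0],
  [0, [-1, 0, 0], 0],
  [0, [-1, 0, 0], 0],
  [0, [-1, 0, 0], 0],
  [0, [-1, 0, 0], 0],
  [0, [-1, 0, 0.1], 0],
  [0, [-0.8, 0, 0.2], 0],
  [0, [0, 0, 0], 0],
])

```text
t: 3.9
tool_pos: [0.5798, 0.254, 0.1322]
tool_rot: [0.144, 3.137, -0.0]
contact_force: [-0.5, 0.4, -0.2]
opening: -0.0003
grip_force: 0.4
```

```bash
python3 st.py; python3 k.py pics/a2.png
```

```text
3.9 s,y,z cm [ 3.17  0.35 13.22] yaw y 84.73 F [-0.5  0.4 -0.2] -0.00030161605667673665
```

View pics/a2.png

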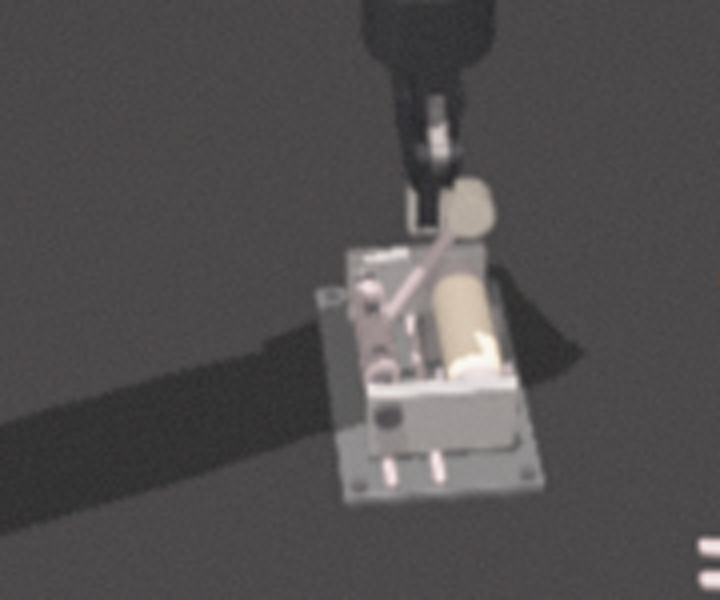

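The bar now leans over the cartridge, with the finger behind the knob at (468,205) in the crop. I continue forward and down to the stop.

Request:
send_rows([
  [0, [-0.6, -0.1, 0.2], 0],
  [0, [-0.6, -0.1, 0.2], 0],
  [0, [-0.5, 0, 0.25], 0],
  [0, [-0.5, 0, 0.25], 0],
  [0, [-0.4, 0, 0.25], 0],
  [0, [-0.3, 0, 0.2], 0],
  [0, [0, 0, 0], 0],
])

```text
t: 4.82
tool_pos: [0.6061, 0.2495, 0.1167]
tool_rot: [-0.143, -3.133, 0.001]
contact_force: [-6.0, 1.3, -3.7]
opening: -0.0002
grip_force: 2.8
```

```bash
cat > kn.py <<'E'
from h import *
for n in("top","side"):
    d=ctrl.get_image(n);p=pts(d);q=p[(d["range_z"]>.05)&(d["frame"].min(-1)>80)]
    a=q-[.548,.2535,0];s=a[:,0]*.9957-a[:,1]*.0924;y=a[:,0]*.0924+a[:,1]*.9957
    k=np.c_[s,y,q[:,2]][(abs(y)<.02)&(s>.03)&(s<.13)&(q[:,2]>.09)&(q[:,2]<.16)]
    if len(k): print(n,len(k),np.percentile(k,2,0).round(4),np.percentile(k,98,0).round(4))
    else: print(n,"none")
E
python3 st.py; python3 kn.py
```

```text
4.825 s,y,z cm [ 5.82  0.14 11.67] yaw y 84.76 F [-6.   1.3 -3.7] -0.0001865442825906018
top 63 [ 0.0384 -0.0119  0.0905] [0.0942 0.004  0.136 ]
side 249 [ 0.0465 -0.0129  0.0923] [0.0957 0.0094 0.145 ]
```

Request:
send_rows([
  [0, [-0.3, 0, 0.1], 0],
  [0, [-0.3, 0, 0.1], 0],
  [0, [-0.2, 0, 0], 0],
  [0, [0, 0, 0], 0],
])

```text
t: 5.42
tool_pos: [0.6091, 0.2492, 0.1141]
tool_rot: [-0.142, -3.121, 0.004]
contact_force: [-21.4, 1.7, 3.9]
opening: 0.0
grip_force: 10.7
```

```bash
python3 st.py; python3 kn.py
```

```text
5.425 s,y,z cm [ 6.13  0.13 11.41] yaw y 84.79 F [-21.4   1.7   3.9] 3.437220174006057e-05
top 55 [ 0.0411 -0.0126  0.0901] [0.0577 0.0046 0.129 ]
side 243 [ 0.0491 -0.0112  0.0914] [0.0991 0.01   0.1425]
```

The force has risen to 21 N, so the bar is at its stop: the knob's far edge at s = 0.099 puts its centre at about 0.085, a lean of 0.88 rad. Next I back off along the approach, then rise and look.

Request:
send_rows([
  [0, [0.8, 0, 0], 0],
  [0, [0.5, 0, -1], 0],
  [0, [1, 0, -2], 0],
  [0, [2, 0, -3], 0],
  [0, [3, 0, -3], 0],
  [0, [5, 0, -3], 0],
  [0, [5, 0, 0], 0],
  [0, [5, 0, 0], 0],
  [0, [0, 0, 0], 0],
])

```text
t: 6.65
tool_pos: [0.3925, 0.2696, 0.2388]
tool_rot: [0.141, 3.134, 0.003]
contact_force: [0.2, -0.6, -0.3]
opening: -0.0
grip_force: 0.0
```

```bash
python3 st.py; python3 kn.py; python3 k.py pics/a3.png
```

```text
6.65 s,y,z cm [-15.63   0.17  23.88] yaw y 84.86 F [ 0.2 -0.6 -0.3] -4.395006048251224e-05
top 373 [ 0.045  -0.0103  0.0913] [0.0976 0.0112 0.1344]
side 195 [ 0.0485 -0.0122  0.0905] [0.0991 0.0106 0.1339]
```

View pics/a3.png

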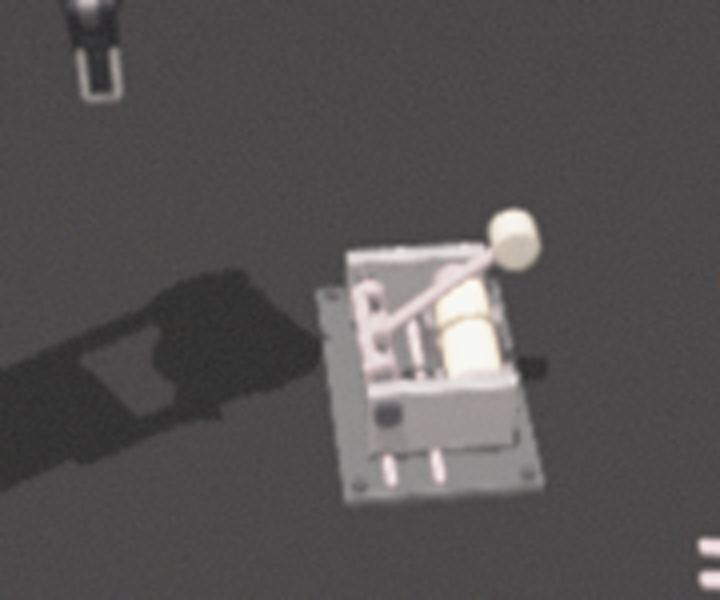

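The bar rests over the cartridge with the knob at (515,240) in the crop, centre about 0.119 m high, so the joint is near 1.79. The jaws are drawn in, the cartridge is in its cradle and the tool is clear.

```bash
python3 -c "
from station import ctrl
print(ctrl.finish_job())"
```

```text
the job is handed in; nothing more can be done
None
```

I swung the cartridge clamp's bar over to its stop (joint about 1.79 rad by camera, above the 1.6 needed), with the cartridge in its cradle, the empty clamp not touched and the tool clear; I handed the job in at about 6.7 s, and no verdict was shown.

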